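Try brass ferrules on the gauge pin and sort them

ROBOT

A 6-joint arm with a two-finger parallel gripper is mounted at the origin on the work surface. World frame = base frame: x ahead of the robot, y to its left, z up, the work surface at z = 0. Lengths are in mm, angles in rad, forces in N, time in s.
With the tool pointing down it reaches from about 300 to 850 mm from the base axis. Payload 4.2 kg.
Tool frame: the origin (TCP) lies at the very end of the fingers, on their centre line; the grasp point (between the pads) lies 19 mm behind it; z points along the fingers, x is the direction in which the jaws open and shut, and the axes are right-handed (so a half turn about z gives the same grasp; the last joint's range is limited). The gripper opens to 91 mm and grips with 3 to 60 N. Pads are 32 mm wide; open, the fingers measure 118 mm over their backs; the gripper's body (76 mm by 178 mm) begins 60 mm behind the grasp point.
Start: joints at [-1.283, 0.32, 1.565, -0, 1.257, -0.02], TCP at [174.207, -547.992, 213.976] pointing down, gripper open.
Joint ranges: [-3.11, 3.11], [-0.84, 2.01], [0.21, 2.61], [-1.34, 4.49], [0.05, 2.63], [-2.56, 2.56]. Speed limits (rad/s): [2.57, 2.57, 3.14, 3.14, 3.14, 3.14].

INTERFACE

Orientations are given as [roll, pitch, yaw] about the fixed x, y, z axes, in that order (R = Rz(yaw) Ry(pitch) Rx(roll)).
In Python, from plant import robot gives the robot as it stands. The module is installed in compiled form; this text tells all that it offers.
- The arm moves only by the tool servo_tool, never from a script. Its argument "increments" is a list of rows, each an object of numbers: "dx", "dy", "dz": the shift along the tool's x, y, z in m; "rx", "ry", "rz": the turn, a rotation vector about the tool's x, y, z in degrees; "fingers": the opening, from -1 (shut) to 1 (fully open). In form: [{"dx": .., "dy": .., "dz": .., "rx": .., "ry": .., "rz": .., "fingers": ..}, ...]. A call has 1 to 20 rows; each row is the pose to reach, as a shift and turn from the pose commanded when the call began, along the tool's axes at that moment; what a row does not reach only later rows make up. A row lasts 1/12 s, in which the tool goes at most 41.7 mm and 7.16 degrees, less where a joint would pass 70% of its speed; a pose out of reach is approached as far as the arm can. A call with a gripper value outside its range is refused whole. The fingers move at their own pace and stop on an object; "squeeze" is the grip in N (left out, the last holds). Time passes only in rows, so rows that repeat a pose let the fingers close. It gives the time, the measured TCP pose, the force and the opening at its end, in the units of the state.
- robot.read_state(): the state, without advancing time (a new reading comes with each control period).
- robot.capture(name): name is "scene" or "top"; returns the picture (480x640x3 uint8, blue, green, red); there is no depth.
- robot.camera_model(name): a dict with "vertical_fov" (degrees; the focal length in pixels is half the picture's height over the tangent of half this angle, whatever the lens; pixels are square), "cx", "cy" (the principal point, pixels), "R" (3x3) and "t" (3): a world point X has camera coordinates R X + t. Camera axes: x right, y down, z forward; pixel columns grow to the right and rows downward; lengths in mm; the calibration is good to about 2 mm. A picture is of the moment at which its call begins. camera_model takes no time and is no camera call.
- robot.hand_in(): hands the job in, once; it reports no verdict.
The state is a dict: "time": time; "joint_positions": joint angles; "joint_velocities": joint speeds; "joint_efforts": joint torques, N m; "eef_pos": TCP position; "ee_rot": TCP orientation; "ft_force": force on the tool from outside, world axes, zero at the start; "wrist_torque": the same for the moment, N m; "width": opening from 0.0 (shut) to 1.0 (fully open).
Only numpy, scipy, OpenCV 4.12 (cv2) and the standard library are available. Lean on these libraries where they do the work, as an engineer would, in place of code of your own. Each camera call takes 0.05 s, during which the arm holds its last target.

TASK

Check the two brass ferrules on the upright steel gauge pin, one after the other: lower each over the pin as far as it goes without forcing it. Stand a ferrule that goes right down to the gauge's base upright in the square wooden tray, and one that stops on the pin's tapered tip upright in the round steel pan, putting each away before trying the next. Leave the other tools where they lie.

Things in the scene. Friction and masses are not known exactly. Their poses are not given: they have to be found in the camera images.
- ferrule_1: A brass ferrule, a plain tube 32 mm in outer diameter and 40 mm tall, about 200 g, upright at the start. Origin: centre of its underside; z up its axis. The two differ only in bore: one goes down the whole pin with 2 mm to spare all round, the other (14 mm) stops 8 mm down, on the tapered tip. Which is which is found by trying.
- ferrule_2: The other brass ferrule, a plain tube 32 mm in outer diameter and 40 mm tall, about 200 g, upright at the start. Origin: centre of its underside; z up its axis. The two differ only in bore: one goes down the whole pin with 2 mm to spare all round, the other (14 mm) stops 8 mm down, on the tapered tip. Which is which is found by trying.
- gauge: Fixed gauge: a dark steel base plate 80 x 80 x 12 mm with an upright steel pin in its middle, 16 mm in diameter and 45 mm tall, the last 10 mm tapering to a 6 mm flat tip. Origin: centre of the underside of the plate, on the pin's axis.
- pin_base (a point): Point on the pin's axis at the top face of the gauge's base plate (12 mm above the table), where a fitting ferrule's underside comes to rest.
- pin_tip (a point): Centre of the flat top of the gauge pin (57 mm above the table).
- tray: Fixed square dark-wood tray, 126 x 126 mm outside, 24 mm high, walls and floor 7 mm, for ferrules that fit. Origin: centre of its underside; x and y run along its sides.
- tray_in (a point): Centre of the wooden tray's inner floor (112 x 112 mm).
- pan: Fixed round steel pan, 132 mm outer diameter, 22 mm high, wall 4 mm, floor 5 mm, for ferrules that do not fit. Origin: centre of its underside.
- pan_in (a point): Centre of the pan's flat inner floor (124 mm in diameter).
- pliers: Bystander: small pliers with black grips lying flat, about 125 mm long and 14 mm high. Origin under the pivot, x towards the jaws.
- file: Bystander: needle file with a wooden handle lying flat, 175 mm long along x, 18 mm high. Origin under its middle.
- jar: Bystander: amber glass jar with steel cap, 48 mm in diameter, 50 mm tall. Origin: centre of its underside.
- block: Bystander: steel bench block 32 x 32 x 28 mm. Origin: centre of its underside.
- caliper: Bystander: steel caliper lying flat, 150 mm long along x, 10 mm high. Origin under its middle.
- saw: Bystander: jeweller's saw frame of steel bar with a wooden handle, lying flat far to the right, about 220 mm long along x, 22 mm high. Origin under the back bar.
Things that resemble listed ones, but are neither listed nor needed, are in the scene too. What is shaped like the gauge but blue, pink or turquoise is not meant.

How it is judged:
By the outcome, as a careful person would: the job done as asked, in the order asked, and still so for the second after the job is handed in, with the robot touching nothing.
It also fails if it takes over 61 s, if anything falls off the work surface, if the arm or the gripper's body presses on something with over 40 N, if the wrist force passes 120 N, or if a joint passes its speed limit or range.

## Working session

There is one attempt and no reset: what is moved stays moved. The work goes in short steps, Python scripts to look and compute and a tool call to move; the robot and the scene stay as the last step left them, time stands still between calls to the robot, and variables do not carry over. Pictures are saved under pics/ and viewed, and the job is handed in when it is done.

Besides the shell and the picture viewer there is one more tool, called after "Call:" as name(argument=value, ...), one argument or row to a line, values as JSON. servo_tool: Moves the arm, as the interface text tells. Its arguments: {"type":"object","properties":{"increments":{"type":"array","items":{"type":"object","properties":{"dx":{"type":"number"},"dy":{"type":"number"},"dz":{"type":"number"},"rx":{"type":"number"},"ry":{"type":"number"},"rz":{"type":"number"},"fingers":{"type":"number"}}}},"squeeze":{"type":"number"}},"required":["increments"]}

```bash
mkdir -p pics; python3 - <<'E'
from plant import robot
import cv2
for n in ("scene","top"):
    im=robot.capture(n); cv2.imwrite(f"pics/{n}0.png",im)
    m=robot.camera_model(n); print(n,m)
print(robot.read_state())
E
```

```text
scene {'vertical_fov': 56.182333437442495, 'cx': 314.227888135508, 'cy': 233.3898509896309, 'R': array([[-0.08057365,  0.99674814, -0.00101953],
       [ 0.64380895,  0.05126236, -0.76346723],
       [-0.76093228, -0.06217172, -0.64584576]]), 't': array([ 177.10641596, -294.31966745, 1526.67792129])}
top {'vertical_fov': 51.06106447509649, 'cx': 331.17079476680215, 'cy': 234.75536850274554, 'R': array([[-0.02655161, -0.99963771,  0.004411  ],
       [-0.99662903,  0.02612854, -0.07776803],
       [ 0.07762461, -0.006461  , -0.99696172]]), 't': array([-137.83572635,  540.24289898, 1207.35631397])}
{'time': 0.1, 'joint_positions': array([-1.28296940e+00,  3.20220823e-01,  1.56551836e+00,  7.34156240e-06,
        1.25743437e+00, -1.99993405e-02]), 'joint_velocities': array([-0.00067279, -0.00261216, -0.00231667,  0.00035638,  0.0002009 ,
       -0.00209078]), 'joint_efforts': array([ 1.08231565e-03, -4.13331556e+01, -2.32508808e+01,  7.30280019e-02,
        4.22081212e-02, -5.87793988e-05]), 'eef_pos': array([ 174.09425288, -547.54156728,  213.22349051]), 'ee_rot': array([-3.14155406e+00,  1.58044414e-03, -1.26297230e+00]), 'ft_force': array([ 0.04654902, -0.02245555, -0.46433335]), 'wrist_torque': array([-0.05568025, -0.02415398, -0.01322251]), 'width': 1.0002908924563747}
```

View pics/scene0.png

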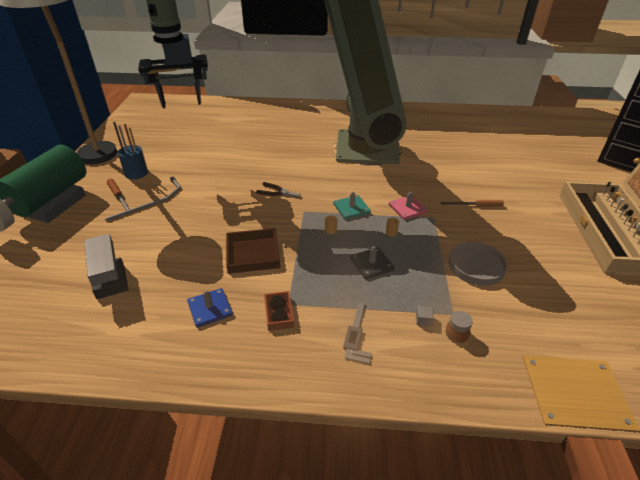

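View pics/top0.png

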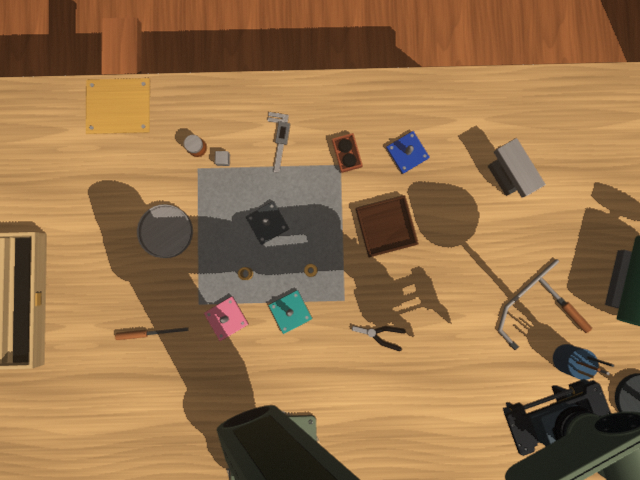

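The scene view shows ferrules at about (331,225) and (392,227), the dark gauge at (373,260), the tray at (253,250) and the pan at (478,263). In the top view the ferrules are at (245,273) and (310,270), the gauge at (267,222), the tray at (386,225) and the pan at (166,231). I'll enlarge these areas.

```bash
python3 - <<'E'
import cv2
t=cv2.imread("pics/top0.png"); s=cv2.imread("pics/scene0.png")
def crop(im,x0,y0,w,h,k,n):
    c=cv2.resize(im[y0:y0+h,x0:x0+w],None,fx=k,fy=k,interpolation=cv2.INTER_CUBIC)
    c=cv2.convertScaleAbs(c,alpha=1.6,beta=20)
    for i in range(0,w,10):
        cv2.line(c,(i*k,0),(i*k,6 if i%50 else 14),(0,0,255),1)
        if i%20==0: cv2.putText(c,str(x0+i),(i*k,24),0,.4,(0,0,255),1)
    for j in range(0,h,10):
        cv2.line(c,(0,j*k),(6,j*k),(0,0,255),1)
        if j%20==0: cv2.putText(c,str(y0+j),(8,j*k+4),0,.4,(0,0,255),1)
    cv2.imwrite(n,c)
crop(t,225,190,100,95,8 if False else 6,"pics/t1.png")
crop(t,130,190,130,80,6,"pics/t2.png") if False else None
a=1
crop(s,310,200,120,90,6,"pics/s1.png")
crop(t,130,180,300,90,2,"pics/t2.png")
E
```

```text
(no output)
```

View pics/t1.png

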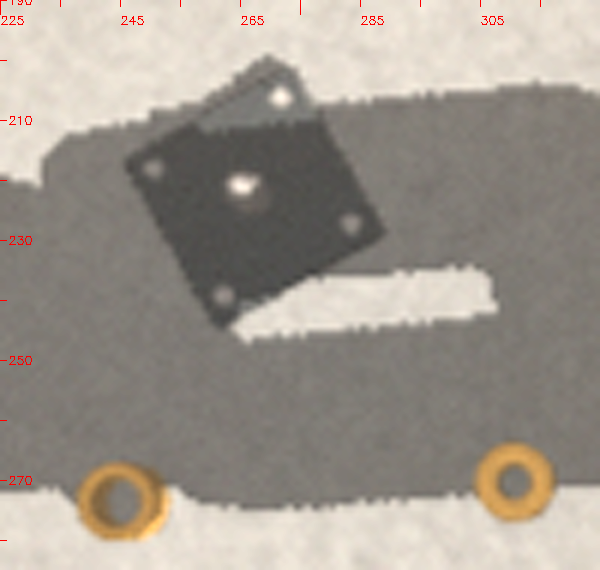

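View pics/s1.png

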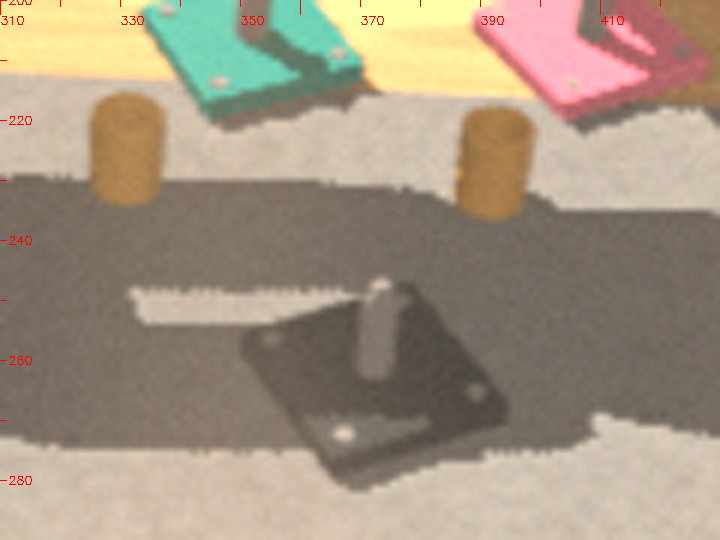

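```bash
cat > h.py <<'E'
import numpy as np
from plant import robot
def ray(n,u,v):
    m=robot.camera_model(n); f=240/np.tan(np.radians(m['vertical_fov']/2))
    R=np.array(m['R']);t=np.array(m['t'])
    d=R.T@np.array([(u-m['cx'])/f,(v-m['cy'])/f,1.]); return -R.T@t,d/np.linalg.norm(d)
def plane(n,u,v,z):
    o,d=ray(n,u,v); return o+d*(z-o[2])/d[2]
def tri(p,q):
    o,d=ray('top',*p);a,b=ray('scene',*q)
    s=np.linalg.lstsq(np.array([d,-b]).T,a-o,rcond=None)[0]
    x,y=o+s[0]*d,a+s[1]*b; return (x+y)/2,np.linalg.norm(x-y)
def proj(n,X):
    m=robot.camera_model(n); f=240/np.tan(np.radians(m['vertical_fov']/2))
    c=np.array(m['R'])@np.array(X)+np.array(m['t']); return c[:2]/c[2]*f+[m['cx'],m['cy']]
E
python3 - <<'E'
from h import *
np.set_printoptions(precision=1,suppress=True)
P=dict(Atop=((244.5,273),(392.7,220.5)),Btop=((310.3,270.1),(331,218.5)),tip=((264.8,220.7),(373,247)),rivet1=((271.5,206),(366.5,272)),rivet2=((283.2,227.2),None and 0))
for k in ('Atop','Btop','tip','rivet1'): print(k,*tri(*P[k]))
for uv in [(249.8,217.8),(271.5,206),(283.2,227.2),(262,239)]: print('riv',plane('top',*uv,12))
print('dist straight'); 
print(plane('top',264.8,220.7,57),plane('scene',373,247,57))
print(plane('top',244.5,273,40),plane('scene',392.7,220.5,40))
print(plane('top',310.3,270.1,40),plane('scene',331,218.5,40))
print(proj('top',[174.1,-547.5,213.2]),proj('scene',[174.1,-547.5,213.2]))
E
```

```text
Atop [448.7  59.4  40.1] 3.175397894777317
Btop [451.4 -98.6  39. ] 2.0754284260998563
tip [571.5   6.2  54.9] 1.693833722855813
rivet1 [612.3  -5.9  12. ] 1.108805529947089
riv [584.4  47.6  12. ]
riv [612.3  -6.4  12. ]
riv [558.9 -34.4  12. ]
riv [531.1  18.3  12. ]
dist straight
[571.3   5.1  57. ] [573.7   6.8  57. ]
[448.7  57.8  40. ] [448.3  61.   40. ]
[451.4 -99.7  40. ] [452.6 -97.6  40. ]
[532.7 401.5] [180.8 103.4]
```

View pics/t2.png

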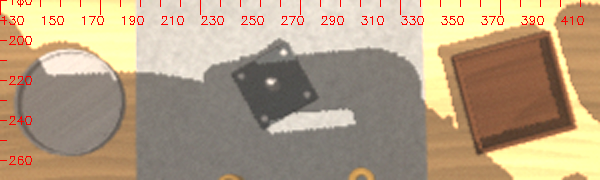

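```bash
cat >> h.py <<'E'
from scipy.spatial.transform import Rotation as Ro
def inc(tgt,yaw=-np.pi/2,cur=None,rpy=None):
    s=robot.read_state(); cur=s['eef_pos'] if cur is None else np.array(cur)
    R=Ro.from_euler('xyz',s['ee_rot'] if rpy is None else rpy)
    T=Ro.from_euler('xyz',[np.pi,0,yaw])
    print('d',np.round(R.inv().apply(np.array(tgt)-cur)/1000,4),'r',np.round(np.degrees((R.inv()*T).as_rotvec()),2))
E
python3 - <<'E'
from h import *
inc([448.7,59,130],cur=[174.207,-547.992,213.976],rpy=[np.pi,0,-1.263])
# tray, pan
o=[plane('top',*p,24) for p in [(356,208.5),(407.5,194),(419,243.5),(369,257.5)]]
print(np.round(o,1),np.mean(o,0), [np.linalg.norm(o[i]-o[i-1]) for i in range(4)])
print('pan',plane('top',166,231,22), plane('scene',478,263,22))
for u,v in[(139,231),(193,231)]: print(plane('top',u,v,22))
for n in("top","scene"): print(proj(n,[449,59,40]))
E
```

```text
d [-0.4953 -0.4455  0.084 ] r [ 0.   -0.   17.64]
[[ 599.1 -214.6   24. ]
 [ 631.7 -342.2   24. ]
 [ 509.2 -365.6   24. ]
 [ 478.3 -242.5   24. ]] [ 554.59661035 -291.20552533   24.        ] [np.float64(123.99064574710705), np.float64(131.71349312121424), np.float64(124.70121147930021), np.float64(126.84900798918368)]
pan [556.13242571 250.90434319  22.        ] [571.41714301 256.49242867  22.        ]
[557.85520781 316.7003041   22.        ]
[554.40882499 185.07711741  22.        ]
[243.98142777 272.87668109]
[391.9357448  220.64051605]
```

Call:
servo_tool(
  increments=[
    {"dx": -0.4953,"dy": -0.4455,"dz": 0.084,"rz": 17.64,"fingers": 0.4},
    {"dx": -0.4953,"dy": -0.4455,"dz": 0.084,"rz": 17.64,"fingers": 0.4},
    {"dx": -0.4953,"dy": -0.4455,"dz": 0.084,"rz": 17.64,"fingers": 0.4},
    {"dx": -0.4953,"dy": -0.4455,"dz": 0.084,"rz": 17.64,"fingers": 0.4},
    {"dx": -0.4953,"dy": -0.4455,"dz": 0.084,"rz": 17.64,"fingers": 0.4},
    {"dx": -0.4953,"dy": -0.4455,"dz": 0.084,"rz": 17.64,"fingers": 0.4},
    {"dx": -0.4953,"dy": -0.4455,"dz": 0.084,"rz": 17.64,"fingers": 0.4},
    {"dx": -0.4953,"dy": -0.4455,"dz": 0.084,"rz": 17.64,"fingers": 0.4},
    {"dx": -0.4953,"dy": -0.4455,"dz": 0.084,"rz": 17.64,"fingers": 0.4},
    {"dx": -0.4953,"dy": -0.4455,"dz": 0.084,"rz": 17.64,"fingers": 0.4},
    {"dx": -0.4953,"dy": -0.4455,"dz": 0.084,"rz": 17.64,"fingers": 0.4},
    {"dx": -0.4953,"dy": -0.4455,"dz": 0.084,"rz": 17.64,"fingers": 0.4},
    {"dx": -0.4953,"dy": -0.4455,"dz": 0.084,"rz": 17.64,"fingers": 0.4},
    {"dx": -0.4953,"dy": -0.4455,"dz": 0.084,"rz": 17.64,"fingers": 0.4},
    {"dx": -0.4953,"dy": -0.4455,"dz": 0.084,"rz": 17.64,"fingers": 0.4},
    {"dx": -0.4953,"dy": -0.4455,"dz": 0.084,"rz": 17.64,"fingers": 0.4},
    {"dx": -0.4953,"dy": -0.4455,"dz": 0.084,"rz": 17.64,"fingers": 0.4},
    {"dx": -0.4953,"dy": -0.4455,"dz": 0.084,"rz": 17.64,"fingers": 0.4},
    {"dx": -0.4953,"dy": -0.4455,"dz": 0.084,"rz": 17.64,"fingers": 0.4},
    {"dx": -0.4953,"dy": -0.4455,"dz": 0.084,"rz": 17.64,"fingers": 0.4},
  ],
  squeeze=15,
)

```text
invalid input at $.increments[0]: expected keys dx, dy, dz, rx, ry, rz, fingers
```

All seven keys are required in each row.

Call:
servo_tool(
  increments=[
    {"dx": -0.4953,"dy": -0.4455,"dz": 0.084,"rx": 0,"ry": 0,"rz": 17.64,"fingers": 0.4},
    {"dx": -0.4953,"dy": -0.4455,"dz": 0.084,"rx": 0,"ry": 0,"rz": 17.64,"fingers": 0.4},
    {"dx": -0.4953,"dy": -0.4455,"dz": 0.084,"rx": 0,"ry": 0,"rz": 17.64,"fingers": 0.4},
    {"dx": -0.4953,"dy": -0.4455,"dz": 0.084,"rx": 0,"ry": 0,"rz": 17.64,"fingers": 0.4},
    {"dx": -0.4953,"dy": -0.4455,"dz": 0.084,"rx": 0,"ry": 0,"rz": 17.64,"fingers": 0.4},
    {"dx": -0.4953,"dy": -0.4455,"dz": 0.084,"rx": 0,"ry": 0,"rz": 17.64,"fingers": 0.4},
    {"dx": -0.4953,"dy": -0.4455,"dz": 0.084,"rx": 0,"ry": 0,"rz": 17.64,"fingers": 0.4},
    {"dx": -0.4953,"dy": -0.4455,"dz": 0.084,"rx": 0,"ry": 0,"rz": 17.64,"fingers": 0.4},
    {"dx": -0.4953,"dy": -0.4455,"dz": 0.084,"rx": 0,"ry": 0,"rz": 17.64,"fingers": 0.4},
    {"dx": -0.4953,"dy": -0.4455,"dz": 0.084,"rx": 0,"ry": 0,"rz": 17.64,"fingers": 0.4},
    {"dx": -0.4953,"dy": -0.4455,"dz": 0.084,"rx": 0,"ry": 0,"rz": 17.64,"fingers": 0.4},
    {"dx": -0.4953,"dy": -0.4455,"dz": 0.084,"rx": 0,"ry": 0,"rz": 17.64,"fingers": 0.4},
    {"dx": -0.4953,"dy": -0.4455,"dz": 0.084,"rx": 0,"ry": 0,"rz": 17.64,"fingers": 0.4},
    {"dx": -0.4953,"dy": -0.4455,"dz": 0.084,"rx": 0,"ry": 0,"rz": 17.64,"fingers": 0.4},
    {"dx": -0.4953,"dy": -0.4455,"dz": 0.084,"rx": 0,"ry": 0,"rz": 17.64,"fingers": 0.4},
    {"dx": -0.4953,"dy": -0.4455,"dz": 0.084,"rx": 0,"ry": 0,"rz": 17.64,"fingers": 0.4},
    {"dx": -0.4953,"dy": -0.4455,"dz": 0.084,"rx": 0,"ry": 0,"rz": 17.64,"fingers": 0.4},
    {"dx": -0.4953,"dy": -0.4455,"dz": 0.084,"rx": 0,"ry": 0,"rz": 17.64,"fingers": 0.4},
    {"dx": -0.4953,"dy": -0.4455,"dz": 0.084,"rx": 0,"ry": 0,"rz": 17.64,"fingers": 0.4},
    {"dx": -0.4953,"dy": -0.4455,"dz": 0.084,"rx": 0,"ry": 0,"rz": 17.64,"fingers": 0.4},
  ],
  squeeze=15,
)

```text
time: 1.77
eef_pos: [447.9, 57.8, 129.8]
ee_rot: [3.141, -0.001, -1.572]
ft_force: [0.7, -1.0, -0.2]
width: 0.699
```

```bash
cat >> h.py <<'E'
import cv2
def crop(im,x0,y0,w,h,k,n,g=1.6):
    c=cv2.resize(im[y0:y0+h,x0:x0+w],None,fx=k,fy=k,interpolation=cv2.INTER_CUBIC)
    c=cv2.convertScaleAbs(c,alpha=g,beta=20)
    for i in range(0,w,10):
        cv2.line(c,(i*k,0),(i*k,6),(0,0,255),1)
        if i%20==0: cv2.putText(c,str(x0+i),(i*k,24),0,.4,(0,0,255),1)
    for j in range(0,h,10):
        cv2.line(c,(0,j*k),(6,j*k),(0,0,255),1)
        if j%20==0: cv2.putText(c,str(y0+j),(8,j*k+4),0,.4,(0,0,255),1)
    cv2.imwrite(n,c)
E
python3 - <<'E'
from h import *
s=robot.read_state();print(s['time'],s['eef_pos'],s['ee_rot'],s['width'],s['joint_positions'])
im=robot.capture('scene');crop(im,310,140,130,100,6,'pics/s2.png')
print(proj('scene',s['eef_pos']))
E
```

```text
1.7667 [447.90229307  57.81262191 129.8296062 ] [ 3.14062403e+00 -6.43269620e-04 -1.57199569e+00] 0.6991870952036113 [ 1.03298242e-01  2.04765581e-01  1.95995528e+00 -6.49594166e-04
  9.77902327e-01  1.67565749e+00]
[395.49004897 191.5886411 ]
```

View pics/s2.png

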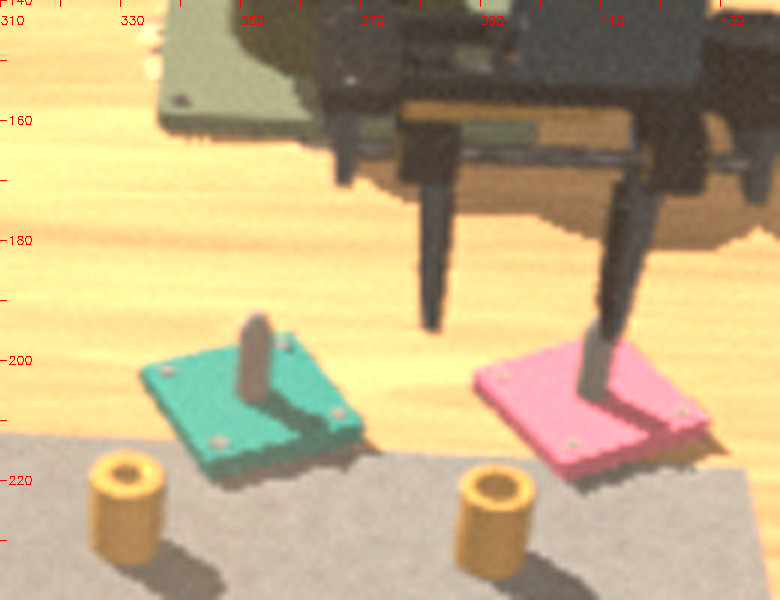

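Fingertips are at about (380,194) and (409,195), so their middle sits over the right-hand ferrule (rim centre (392,221)) and agrees with the projected TCP. I'll descend and grasp.

Call:
servo_tool(
  increments=[
    {"dx": 0,"dy": 0,"dz": 0.04,"rx": 0,"ry": 0,"rz": 0,"fingers": 0.4},
    {"dx": 0,"dy": 0,"dz": 0.08,"rx": 0,"ry": 0,"rz": 0,"fingers": 0.4},
    {"dx": 0,"dy": 0,"dz": 0.11,"rx": 0,"ry": 0,"rz": 0,"fingers": 0.4},
    {"dx": 0,"dy": 0,"dz": 0.121,"rx": 0,"ry": 0,"rz": 0,"fingers": 0.4},
    {"dx": 0,"dy": 0,"dz": 0.121,"rx": 0,"ry": 0,"rz": 0,"fingers": 0.4},
    {"dx": 0,"dy": 0,"dz": 0.121,"rx": 0,"ry": 0,"rz": 0,"fingers": 0.4},
    {"dx": 0,"dy": 0,"dz": 0.121,"rx": 0,"ry": 0,"rz": 0,"fingers": -1},
    {"dx": 0,"dy": 0,"dz": 0.121,"rx": 0,"ry": 0,"rz": 0,"fingers": -1},
    {"dx": 0,"dy": 0,"dz": 0.121,"rx": 0,"ry": 0,"rz": 0,"fingers": -1},
    {"dx": 0,"dy": 0,"dz": 0.121,"rx": 0,"ry": 0,"rz": 0,"fingers": -1},
    {"dx": 0,"dy": 0,"dz": 0.121,"rx": 0,"ry": 0,"rz": 0,"fingers": -1},
    {"dx": 0,"dy": 0,"dz": 0.121,"rx": 0,"ry": 0,"rz": 0,"fingers": -1},
    {"dx": 0,"dy": 0,"dz": 0.121,"rx": 0,"ry": 0,"rz": 0,"fingers": -1},
  ],
  squeeze=20,
)

```text
time: 2.9
eef_pos: [449.1, 59.1, 9.5]
ee_rot: [-3.141, -0.0, -1.571]
ft_force: [-1.7, 0.2, 6.2]
width: 0.348
```

Call:
servo_tool(
  increments=[
    {"dx": 0,"dy": 0,"dz": -0.03,"rx": 0,"ry": 0,"rz": 0,"fingers": -1},
    {"dx": 0,"dy": 0,"dz": -0.065,"rx": 0,"ry": 0,"rz": 0,"fingers": -1},
    {"dx": 0,"dy": 0,"dz": -0.081,"rx": 0,"ry": 0,"rz": 0,"fingers": -1},
    {"dx": 0.012,"dy": -0.0275,"dz": -0.081,"rx": 0,"ry": 0,"rz": 0,"fingers": -1},
    {"dx": 0.025,"dy": -0.058,"dz": -0.081,"rx": 0,"ry": 0,"rz": 0,"fingers": -1},
    {"dx": 0.038,"dy": -0.088,"dz": -0.081,"rx": 0,"ry": 0,"rz": 0,"fingers": -1},
    {"dx": 0.048,"dy": -0.111,"dz": -0.081,"rx": 0,"ry": 0,"rz": 0,"fingers": -1},
    {"dx": 0.053,"dy": -0.1228,"dz": -0.081,"rx": 0,"ry": 0,"rz": 0,"fingers": -1},
    {"dx": 0.053,"dy": -0.1228,"dz": -0.081,"rx": 0,"ry": 0,"rz": 0,"fingers": -1},
    {"dx": 0.053,"dy": -0.1228,"dz": -0.081,"rx": 0,"ry": 0,"rz": 0,"fingers": -1},
    {"dx": 0.053,"dy": -0.1228,"dz": -0.081,"rx": 0,"ry": 0,"rz": 0,"fingers": -1},
  ],
  squeeze=20,
)

```text
time: 3.82
eef_pos: [569.9, 6.3, 89.3]
ee_rot: [3.139, 0.0, -1.571]
ft_force: [-0.1, -0.3, -1.3]
width: 0.354
```

```bash
python3 - <<'E'
from h import *
s=robot.read_state();print(s['time'],s['eef_pos'],s['ee_rot'],s['width'],s['ft_force'])
im=robot.capture('scene');crop(im,335,190,80,95,6,'pics/s3.png')
im=robot.capture('top');crop(im,220,180,100,90,6,'pics/t3.png',2.2)
e=s['eef_pos']
for z in(-9,31): print(proj('scene',e+[0,0,z]),proj('top',e+[0,0,z]))
E
```

```text
3.8167 [569.88679469   6.34477453  89.27234551] [ 3.13889489e+00  1.11431935e-04 -1.57065298e+00] 0.3535377545352093 [-0.05191996 -0.34921429 -1.32145651]
[373.60113613 238.4093032 ] [262.99279893 220.25827182]
[375.09429853 225.00784508] [260.66859405 218.36615921]
```

View pics/s3.png

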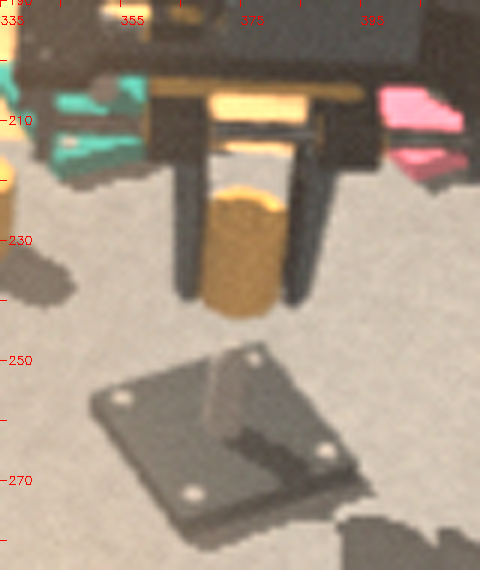

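View pics/t3.png

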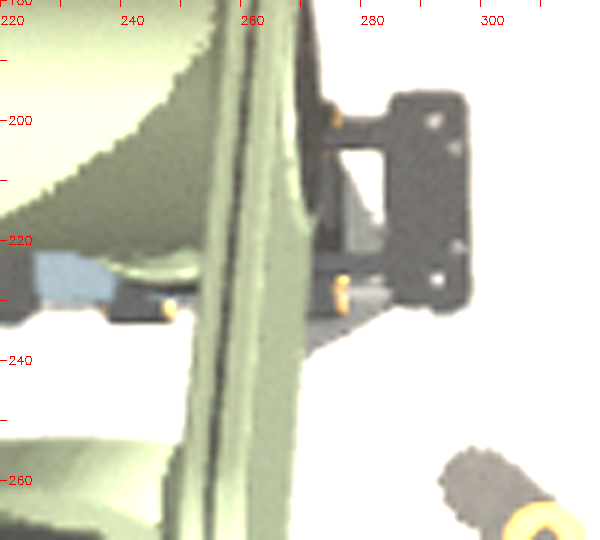

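```bash
python3 - <<'E'
from h import *
np.set_printoptions(precision=2,suppress=True)
ims=[robot.capture('scene').astype(float) for _ in range(3)]
im=np.mean(ims,0).astype(np.uint8); cv2.imwrite('pics/s4raw.png',im)
crop(im,355,215,40,55,14,'pics/s4.png',2.2)
s=robot.read_state();e=s['eef_pos'];print(e,s['ee_rot'],s['time'])
b=e+[0,0,-9.3]
for d in ([0,0,0],[10,0,0],[0,10,0]): print('under',proj('scene',b+d))
th=np.linspace(0,2*np.pi,73)
for c,r,n in((b,16,'under'),(b+[0,0,40],16,'top'),(np.array([571.5,6,57]),3,'tip'),(np.array([571.5,6,47]),8,'sh'),(np.array([571.5,6,12]),8,'pinbase')):
    P=np.array([proj('scene',c+[r*np.cos(a),r*np.sin(a),0]) for a in th]); print(n,proj('scene',c),P.min(0),P.max(0))
E
```

```text
[570.85   6.37  90.14] [ 3.14 -0.   -1.57] 4.0667
under [373.64 238.5 ]
under [373.73 241.34]
under [377.99 238.72]
under [373.64 238.5 ] [366.69 234.02] [380.6  243.08]
top [375.14 225.08] [368.01 220.65] [382.28 229.62]
tip [372.63 246.35] [371.35 245.5 ] [373.92 247.21]
sh [372.28 249.51] [368.88 247.24] [375.69 251.81]
pinbase [371.08 260.26] [367.75 257.98] [374.42 262.57]
```

View pics/s4.png

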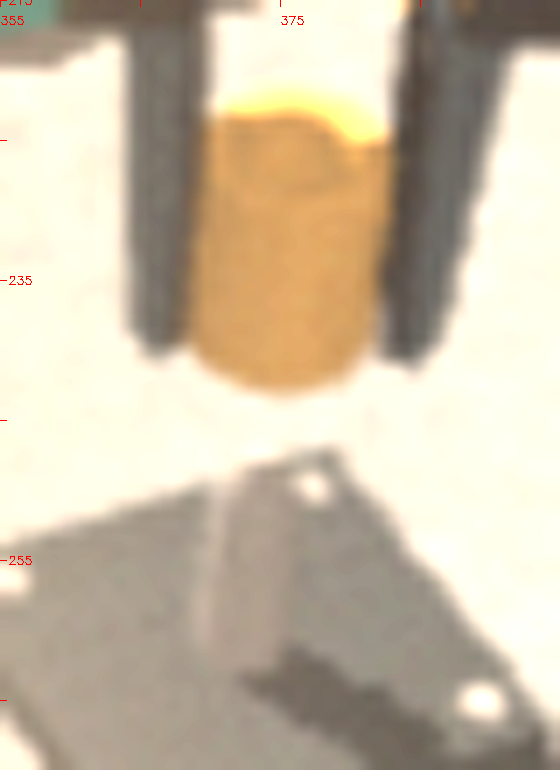

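The ferrule's bottom centre is at about (375.0,239) and the pin axis at about (372.3,262) to (373.2,251). Compared with the model this puts the pin about 0.6 mm further in −y. I'll descend part-way and read the forces.

Call:
servo_tool(
  increments=[
    {"dx": 0.0006,"dy": 0,"dz": 0.01,"rx": 0,"ry": 0,"rz": 0,"fingers": -1},
    {"dx": 0.0006,"dy": 0,"dz": 0.02,"rx": 0,"ry": 0,"rz": 0,"fingers": -1},
    {"dx": 0.0006,"dy": 0,"dz": 0.025,"rx": 0,"ry": 0,"rz": 0,"fingers": -1},
    {"dx": 0.0006,"dy": 0,"dz": 0.029,"rx": 0,"ry": 0,"rz": 0,"fingers": -1},
    {"dx": 0.0006,"dy": 0,"dz": 0.029,"rx": 0,"ry": 0,"rz": 0,"fingers": -1},
    {"dx": 0.0006,"dy": 0,"dz": 0.029,"rx": 0,"ry": 0,"rz": 0,"fingers": -1},
  ],
  squeeze=20,
)

```text
time: 4.57
eef_pos: [571.4, 5.4, 60.5]
ee_rot: [3.141, -0.0, -1.571]
ft_force: [0.3, 0.1, -1.2]
width: 0.355
```

Call:
servo_tool(
  increments=[
    {"dx": 0,"dy": 0,"dz": 0.002,"rx": 0,"ry": 0,"rz": 0,"fingers": -1},
    {"dx": 0,"dy": 0,"dz": 0.004,"rx": 0,"ry": 0,"rz": 0,"fingers": -1},
    {"dx": 0,"dy": 0,"dz": 0.005,"rx": 0,"ry": 0,"rz": 0,"fingers": -1},
    {"dx": 0,"dy": 0,"dz": 0.005,"rx": 0,"ry": 0,"rz": 0,"fingers": -1},
  ],
  squeeze=20,
)

```text
time: 4.9
eef_pos: [571.4, 5.4, 55.8]
ee_rot: [3.141, -0.0, -1.571]
ft_force: [0.2, 0.9, -1.4]
width: 0.352
```

No contact at 46.8 mm, which is past where the small bore would stop. Going further.

Call:
servo_tool(
  increments=[
    {"dx": 0,"dy": 0,"dz": 0.003,"rx": 0,"ry": 0,"rz": 0,"fingers": -1},
    {"dx": 0,"dy": 0,"dz": 0.006,"rx": 0,"ry": 0,"rz": 0,"fingers": -1},
    {"dx": 0,"dy": 0,"dz": 0.009,"rx": 0,"ry": 0,"rz": 0,"fingers": -1},
    {"dx": 0,"dy": 0,"dz": 0.009,"rx": 0,"ry": 0,"rz": 0,"fingers": -1},
  ],
  squeeze=20,
)

```text
time: 5.23
eef_pos: [571.3, 5.4, 46.3]
ee_rot: [3.141, -0.0, -1.571]
ft_force: [0.0, 0.4, -1.2]
width: 0.353
```

```bash
python3 - <<'E'
from h import *
s=robot.read_state();print(s['eef_pos'],s['ft_force'],s['wrist_torque'])
crop(robot.capture('scene'),335,205,80,80,7,'pics/s5.png',2)
E
```

```text
[571.34258829   5.42600616  46.26927667] [ 0.01713869  0.44800507 -1.24000238] [ 0.05328956 -0.04176353 -0.0181242 ]
```

View pics/s5.png

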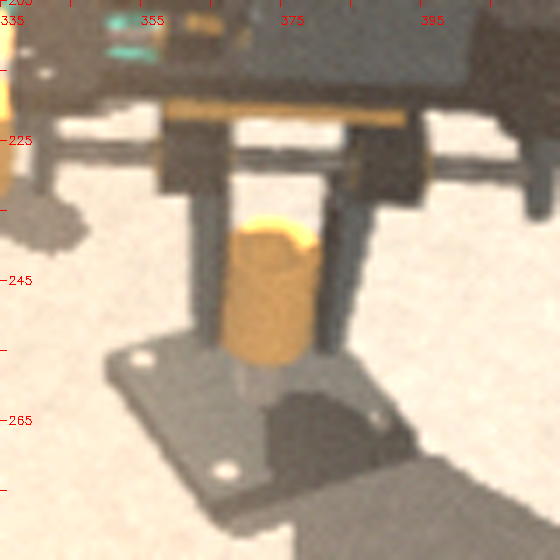

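Call:
servo_tool(
  increments=[
    {"dx": 0.0007,"dy": 0,"dz": 0.004,"rx": 0,"ry": 0,"rz": 0,"fingers": -1},
    {"dx": 0.0007,"dy": 0,"dz": 0.008,"rx": 0,"ry": 0,"rz": 0,"fingers": -1},
    {"dx": 0.0007,"dy": 0,"dz": 0.012,"rx": 0,"ry": 0,"rz": 0,"fingers": -1},
    {"dx": 0.0007,"dy": 0,"dz": 0.012,"rx": 0,"ry": 0,"rz": 0,"fingers": -1},
  ],
  squeeze=20,
)

```text
time: 5.62
eef_pos: [571.4, 4.9, 34.1]
ee_rot: [3.141, 0.0, -1.571]
ft_force: [0.2, 0.8, -3.4]
width: 0.352
```

Call:
servo_tool(
  increments=[
    {"dx": 0,"dy": 0,"dz": 0.004,"rx": 0,"ry": 0,"rz": 0,"fingers": -1},
    {"dx": 0,"dy": 0,"dz": 0.008,"rx": 0,"ry": 0,"rz": 0,"fingers": -1},
    {"dx": 0,"dy": 0,"dz": 0.0105,"rx": 0,"ry": 0,"rz": 0,"fingers": -1},
    {"dx": 0,"dy": 0,"dz": 0.0115,"rx": 0,"ry": 0,"rz": 0,"fingers": -1},
    {"dx": 0,"dy": 0,"dz": 0.0115,"rx": 0,"ry": 0,"rz": 0,"fingers": -1},
  ],
  squeeze=20,
)

```text
time: 6.03
eef_pos: [571.5, 4.8, 23.1]
ee_rot: [3.141, 0.0, -1.571]
ft_force: [1.0, 1.7, -2.0]
width: 0.353
```

Call:
servo_tool(
  increments=[
    {"dx": 0,"dy": 0,"dz": 0.001,"rx": 0,"ry": 0,"rz": 0,"fingers": -1},
    {"dx": 0,"dy": 0,"dz": 0.0015,"rx": 0,"ry": 0,"rz": 0,"fingers": -1},
    {"dx": 0,"dy": 0,"dz": 0.0015,"rx": 0,"ry": 0,"rz": 0,"fingers": -1},
  ],
  squeeze=20,
)

```text
time: 6.28
eef_pos: [571.6, 4.8, 22.0]
ee_rot: [-3.141, 0.0, -1.571]
ft_force: [1.8, 2.2, -1.2]
width: 0.354
```

Call:
servo_tool(
  increments=[
    {"dx": 0,"dy": 0,"dz": 0.0006,"rx": 0,"ry": 0,"rz": 0,"fingers": -1},
    {"dx": 0,"dy": 0,"dz": 0.0012,"rx": 0,"ry": 0,"rz": 0,"fingers": -1},
    {"dx": 0,"dy": 0,"dz": 0.0012,"rx": 0,"ry": 0,"rz": 0,"fingers": -1},
  ],
  squeeze=20,
)

```text
time: 6.53
eef_pos: [571.8, 4.7, 21.6]
ee_rot: [-3.141, -0.0, -1.571]
ft_force: [0.0, 2.1, 5.5]
width: 0.352
```

```bash
python3 - <<'E'
from h import *
s=robot.read_state();print(s['eef_pos'],s['ft_force'],s['wrist_torque'])
crop(robot.capture('scene'),335,205,80,80,7,'pics/s6.png',2)
E
```

```text
[571.7546333    4.72350359  21.56570917] [0.03540439 2.1076226  5.49407284] [0.35663795 0.12282702 0.02161596]
```

View pics/s6.png

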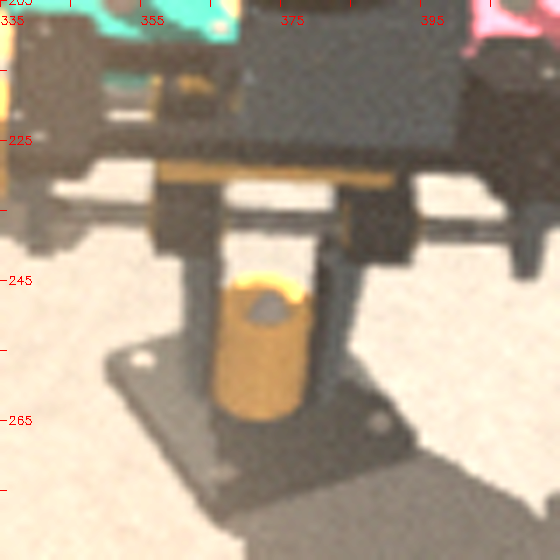

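The ferrule at (372,255) sits on the base plate, with the pin tip visible in its bore at (373,249). So this one fits and goes to the tray.

Call:
servo_tool(
  increments=[
    {"dx": 0,"dy": 0,"dz": -0.02,"rx": 0,"ry": 0,"rz": 0,"fingers": -1},
    {"dx": 0,"dy": 0,"dz": -0.045,"rx": 0,"ry": 0,"rz": 0,"fingers": -1},
    {"dx": 0,"dy": 0,"dz": -0.069,"rx": 0,"ry": 0,"rz": 0,"fingers": -1},
    {"dx": 0,"dy": 0,"dz": -0.069,"rx": 0,"ry": 0,"rz": 0,"fingers": -1},
    {"dx": 0.025,"dy": 0.001,"dz": -0.069,"rx": 0,"ry": 0,"rz": 0,"fingers": -1},
    {"dx": 0.06,"dy": 0.003,"dz": -0.069,"rx": 0,"ry": 0,"rz": 0,"fingers": -1},
    {"dx": 0.1,"dy": 0.006,"dz": -0.069,"rx": 0,"ry": 0,"rz": 0,"fingers": -1},
    {"dx": 0.14,"dy": 0.008,"dz": -0.069,"rx": 0,"ry": 0,"rz": 0,"fingers": -1},
    {"dx": 0.18,"dy": 0.01,"dz": -0.069,"rx": 0,"ry": 0,"rz": 0,"fingers": -1},
    {"dx": 0.22,"dy": 0.013,"dz": -0.069,"rx": 0,"ry": 0,"rz": 0,"fingers": -1},
    {"dx": 0.255,"dy": 0.015,"dz": -0.069,"rx": 0,"ry": 0,"rz": 0,"fingers": -1},
    {"dx": 0.28,"dy": 0.016,"dz": -0.069,"rx": 0,"ry": 0,"rz": 0,"fingers": -1},
    {"dx": 0.296,"dy": 0.017,"dz": -0.069,"rx": 0,"ry": 0,"rz": 0,"fingers": -1},
    {"dx": 0.296,"dy": 0.017,"dz": -0.069,"rx": 0,"ry": 0,"rz": 0,"fingers": -1},
    {"dx": 0.296,"dy": 0.017,"dz": -0.069,"rx": 0,"ry": 0,"rz": 0,"fingers": -1},
  ],
  squeeze=20,
)

```text
time: 7.83
eef_pos: [553.6, -291.2, 88.5]
ee_rot: [3.14, 0.002, -1.572]
ft_force: [-1.2, 0.9, -1.8]
width: 0.352
```

```bash
python3 - <<'E'
from h import *
s=robot.read_state();print(s['eef_pos'],s['ft_force'],s['width'])
crop(robot.capture('scene'),200,190,110,95,7,'pics/s7.png',2)
crop(robot.capture('top'),330,150,130,120,5,'pics/t7.png',2)
E
```

```text
[ 553.60996421 -291.19191398   88.52920559] [-1.18393285  0.90383164 -1.79061189] 0.35179250343611634
```

View pics/s7.png

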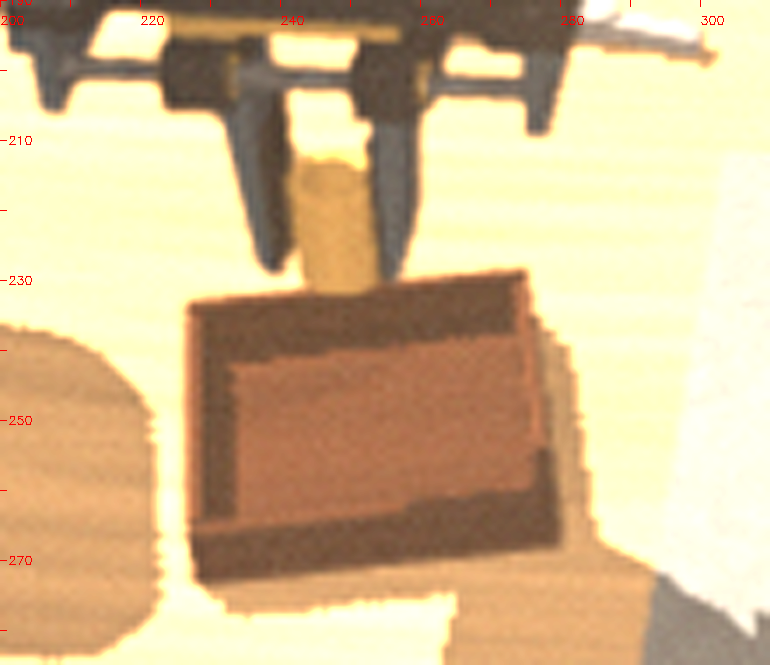

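View pics/t7.png

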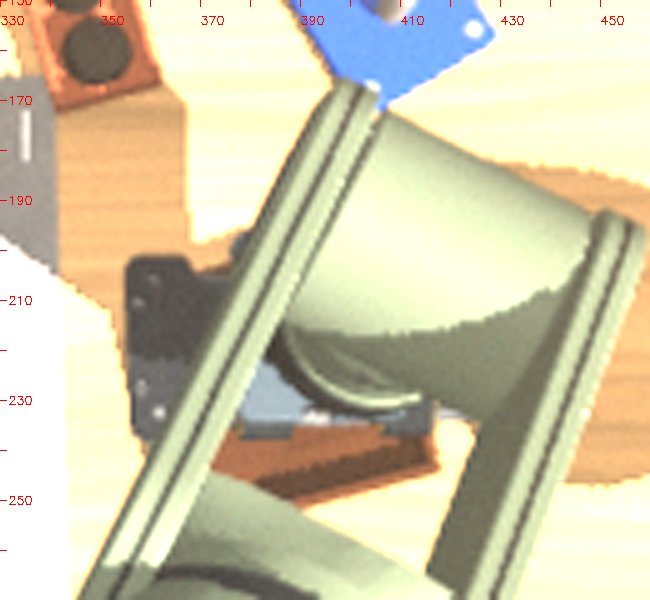

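Call:
servo_tool(
  increments=[
    {"dx": 0,"dy": 0,"dz": 0.03,"rx": 0,"ry": 0,"rz": 0,"fingers": -1},
    {"dx": 0,"dy": 0,"dz": 0.055,"rx": 0,"ry": 0,"rz": 0,"fingers": -1},
    {"dx": 0,"dy": 0,"dz": 0.068,"rx": 0,"ry": 0,"rz": 0,"fingers": -1},
    {"dx": 0,"dy": 0,"dz": 0.0715,"rx": 0,"ry": 0,"rz": 0,"fingers": -1},
    {"dx": 0,"dy": 0,"dz": 0.072,"rx": 0,"ry": 0,"rz": 0,"fingers": -1},
    {"dx": 0,"dy": 0,"dz": 0.072,"rx": 0,"ry": 0,"rz": 0,"fingers": -1},
  ],
  squeeze=20,
)

```text
time: 8.43
eef_pos: [555.0, -290.2, 18.0]
ee_rot: [-3.141, -0.0, -1.569]
ft_force: [1.0, -0.0, -1.2]
width: 0.354
```

Call:
servo_tool(
  increments=[
    {"dx": 0,"dy": 0,"dz": 0.0008,"rx": 0,"ry": 0,"rz": 0,"fingers": -1},
    {"dx": 0,"dy": 0,"dz": 0.0013,"rx": 0,"ry": 0,"rz": 0,"fingers": -1},
    {"dx": 0,"dy": 0,"dz": 0.0013,"rx": 0,"ry": 0,"rz": 0,"fingers": -1},
  ],
  squeeze=20,
)

```text
time: 8.68
eef_pos: [554.8, -291.2, 16.8]
ee_rot: [-3.141, -0.0, -1.571]
ft_force: [0.2, 0.6, -1.5]
width: 0.348
```

Call:
servo_tool(
  increments=[
    {"dx": 0,"dy": 0,"dz": 0.0004,"rx": 0,"ry": 0,"rz": 0,"fingers": -1},
    {"dx": 0,"dy": 0,"dz": 0.0008,"rx": 0,"ry": 0,"rz": 0,"fingers": -1},
    {"dx": 0,"dy": 0,"dz": 0.0008,"rx": 0,"ry": 0,"rz": 0,"fingers": -1},
  ],
  squeeze=20,
)

```text
time: 8.93
eef_pos: [554.8, -291.3, 16.5]
ee_rot: [-3.141, -0.0, -1.571]
ft_force: [-1.6, 1.2, 3.1]
width: 0.351
```

Contact is felt at 16.5, as expected. I'll release and rise.

Call:
servo_tool(
  increments=[
    {"dx": 0,"dy": 0,"dz": 0,"rx": 0,"ry": 0,"rz": 0,"fingers": 0.1},
    {"dx": 0,"dy": 0,"dz": 0,"rx": 0,"ry": 0,"rz": 0,"fingers": 0.1},
    {"dx": 0,"dy": 0,"dz": 0,"rx": 0,"ry": 0,"rz": 0,"fingers": 0.1},
    {"dx": 0,"dy": 0,"dz": 0,"rx": 0,"ry": 0,"rz": 0,"fingers": 0.1},
    {"dx": 0,"dy": 0,"dz": 0,"rx": 0,"ry": 0,"rz": 0,"fingers": 0.1},
    {"dx": 0,"dy": 0,"dz": -0.01,"rx": 0,"ry": 0,"rz": 0,"fingers": 0.1},
    {"dx": 0,"dy": 0,"dz": -0.03,"rx": 0,"ry": 0,"rz": 0,"fingers": 0.1},
    {"dx": 0,"dy": 0,"dz": -0.06,"rx": 0,"ry": 0,"rz": 0,"fingers": 0.4},
    {"dx": 0,"dy": 0,"dz": -0.095,"rx": 0,"ry": 0,"rz": 0,"fingers": 0.4},
    {"dx": 0,"dy": 0,"dz": -0.1143,"rx": 0,"ry": 0,"rz": 0,"fingers": 0.4},
    {"dx": 0,"dy": 0,"dz": -0.1143,"rx": 0,"ry": 0,"rz": 0,"fingers": 0.4},
  ],
  squeeze=20,
)

```text
time: 9.85
eef_pos: [557.4, -292.9, 136.3]
ee_rot: [-3.132, -0.006, -1.571]
ft_force: [1.5, -0.2, 0.6]
width: 0.695
```

```bash
python3 - <<'E'
from h import *
s=robot.read_state();print(s['time'],s['eef_pos'],s['ft_force'],s['width'])
crop(robot.capture('scene'),200,170,210,120,4,'pics/s8.png',1.5)
E
```

```text
9.85 [ 557.43716279 -292.94060601  136.26869907] [ 1.50232536 -0.23571356  0.56656788] 0.694941961356502
```

View pics/s8.png

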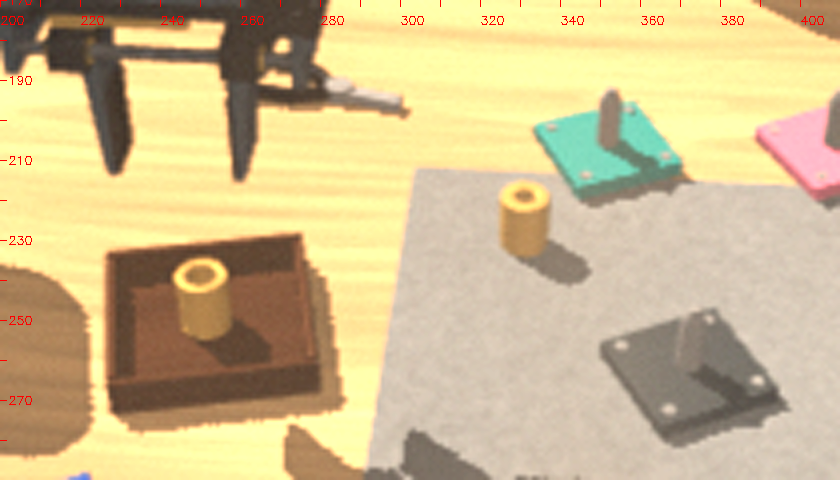

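The fitted ferrule stands upright in the tray at (250,253). Next is the second ferrule, at (331,219).

Call:
servo_tool(
  increments=[
    {"dx": -0.025,"dy": 0.0134,"dz": 0,"rx": 0,"ry": 0,"rz": 0,"fingers": 0.4},
    {"dx": -0.06,"dy": 0.032,"dz": 0,"rx": 0,"ry": 0,"rz": 0,"fingers": 0.4},
    {"dx": -0.095,"dy": 0.051,"dz": 0,"rx": 0,"ry": 0,"rz": 0,"fingers": 0.4},
    {"dx": -0.13,"dy": 0.07,"dz": 0,"rx": 0,"ry": 0,"rz": 0,"fingers": 0.4},
    {"dx": -0.16,"dy": 0.086,"dz": 0,"rx": 0,"ry": 0,"rz": 0,"fingers": 0.4},
    {"dx": -0.183,"dy": 0.098,"dz": 0,"rx": 0,"ry": 0,"rz": 0,"fingers": 0.4},
    {"dx": -0.1927,"dy": 0.1031,"dz": 0,"rx": 0,"ry": 0,"rz": 0,"fingers": 0.4},
    {"dx": -0.1927,"dy": 0.1031,"dz": 0,"rx": 0,"ry": 0,"rz": 0,"fingers": 0.4},
    {"dx": -0.1927,"dy": 0.1031,"dz": 0,"rx": 0,"ry": 0,"rz": 0,"fingers": 0.4},
    {"dx": -0.1927,"dy": 0.1031,"dz": 0.04,"rx": 0,"ry": 0,"rz": 0,"fingers": 0.4},
    {"dx": -0.1927,"dy": 0.1031,"dz": 0.065,"rx": 0,"ry": 0,"rz": 0,"fingers": 0.4},
    {"dx": -0.1927,"dy": 0.1031,"dz": 0.065,"rx": 0,"ry": 0,"rz": 0,"fingers": 0.4},
  ],
  squeeze=20,
)

```text
time: 10.9
eef_pos: [448.8, -99.1, 60.8]
ee_rot: [3.133, 0.002, -1.572]
ft_force: [0.2, -0.2, -0.8]
width: 0.699
```

```bash
python3 - <<'E'
from h import *
s=robot.read_state();print(s['time'],s['eef_pos'],s['ft_force'],s['width'])
crop(robot.capture('scene'),285,160,110,90,7,'pics/s9.png',1.5)
E
```

```text
10.9 [448.80004929 -99.10601136  60.82385337] [ 0.15803529 -0.15732295 -0.76844209] 0.6992104578466777
```

View pics/s9.png

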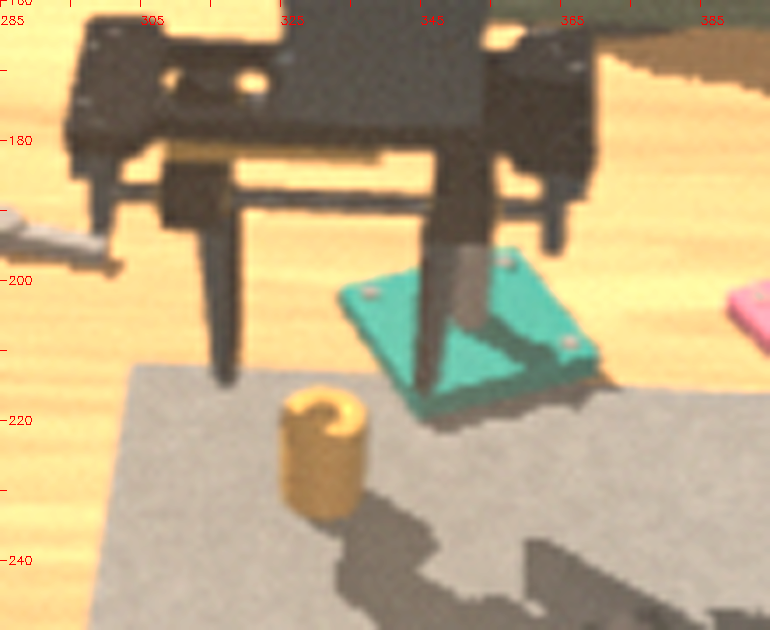

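The fingertips at (316,214) and (345,216) straddle the ferrule at (331,219). I'll descend and grasp.

Call:
servo_tool(
  increments=[
    {"dx": 0,"dy": 0,"dz": 0,"rx": 0,"ry": 0,"rz": 0,"fingers": 0.4},
    {"dx": 0,"dy": 0,"dz": 0.03,"rx": 0,"ry": 0,"rz": 0,"fingers": 0.4},
    {"dx": 0,"dy": 0,"dz": 0.05,"rx": 0,"ry": 0,"rz": 0,"fingers": 0.4},
    {"dx": 0,"dy": 0,"dz": 0.056,"rx": 0,"ry": 0,"rz": 0,"fingers": 0.4},
    {"dx": 0,"dy": 0,"dz": 0.056,"rx": 0,"ry": 0,"rz": 0,"fingers": 0.4},
    {"dx": 0,"dy": 0,"dz": 0.056,"rx": 0,"ry": 0,"rz": 0,"fingers": 0.4},
    {"dx": 0,"dy": 0,"dz": 0.056,"rx": 0,"ry": 0,"rz": 0,"fingers": -1},
    {"dx": 0,"dy": 0,"dz": 0.056,"rx": 0,"ry": 0,"rz": 0,"fingers": -1},
    {"dx": 0,"dy": 0,"dz": 0.056,"rx": 0,"ry": 0,"rz": 0,"fingers": -1},
    {"dx": 0,"dy": 0,"dz": 0.056,"rx": 0,"ry": 0,"rz": 0,"fingers": -1},
    {"dx": 0,"dy": 0,"dz": 0.056,"rx": 0,"ry": 0,"rz": 0,"fingers": -1},
    {"dx": 0,"dy": 0,"dz": 0.056,"rx": 0,"ry": 0,"rz": 0,"fingers": -1},
    {"dx": 0,"dy": 0,"dz": 0.056,"rx": 0,"ry": 0,"rz": 0,"fingers": -1},
  ],
  squeeze=20,
)

```text
time: 12.03
eef_pos: [451.7, -98.8, 9.3]
ee_rot: [-3.141, -0.0, -1.571]
ft_force: [-0.2, -1.1, 3.3]
width: 0.335
```

Call:
servo_tool(
  increments=[
    {"dx": 0,"dy": 0,"dz": -0.03,"rx": 0,"ry": 0,"rz": 0,"fingers": -1},
    {"dx": 0,"dy": 0,"dz": -0.065,"rx": 0,"ry": 0,"rz": 0,"fingers": -1},
    {"dx": 0,"dy": 0,"dz": -0.081,"rx": 0,"ry": 0,"rz": 0,"fingers": -1},
    {"dx": -0.0173,"dy": -0.02,"dz": -0.081,"rx": 0,"ry": 0,"rz": 0,"fingers": -1},
    {"dx": -0.0389,"dy": -0.045,"dz": -0.081,"rx": 0,"ry": 0,"rz": 0,"fingers": -1},
    {"dx": -0.0605,"dy": -0.07,"dz": -0.081,"rx": 0,"ry": 0,"rz": 0,"fingers": -1},
    {"dx": -0.082,"dy": -0.095,"dz": -0.081,"rx": 0,"ry": 0,"rz": 0,"fingers": -1},
    {"dx": -0.0968,"dy": -0.112,"dz": -0.081,"rx": 0,"ry": 0,"rz": 0,"fingers": -1},
    {"dx": -0.1038,"dy": -0.1201,"dz": -0.081,"rx": 0,"ry": 0,"rz": 0,"fingers": -1},
    {"dx": -0.1038,"dy": -0.1201,"dz": -0.081,"rx": 0,"ry": 0,"rz": 0,"fingers": -1},
    {"dx": -0.1038,"dy": -0.1201,"dz": -0.071,"rx": 0,"ry": 0,"rz": 0,"fingers": -1},
    {"dx": -0.1038,"dy": -0.1201,"dz": -0.064,"rx": 0,"ry": 0,"rz": 0,"fingers": -1},
    {"dx": -0.1038,"dy": -0.1201,"dz": -0.064,"rx": 0,"ry": 0,"rz": 0,"fingers": -1},
    {"dx": -0.1038,"dy": -0.1201,"dz": -0.064,"rx": 0,"ry": 0,"rz": 0,"fingers": -1},
  ],
  squeeze=20,
)

```text
time: 13.2
eef_pos: [569.8, 4.3, 72.0]
ee_rot: [3.139, -0.0, -1.572]
ft_force: [0.2, -0.5, -2.4]
width: 0.336
```

```bash
python3 - <<'E'
from h import *
ims=[robot.capture('scene').astype(float) for _ in range(3)]
im=np.mean(ims,0).astype(np.uint8)
crop(im,355,215,40,55,14,'pics/s10.png',2.2)
s=robot.read_state();print(s['time'],s['eef_pos'],s['ft_force'],s['width'])
E
```

```text
13.35 [571.33132929   4.63091848  73.20243653] [ 0.56110803 -0.10408171 -1.89060706] 0.33460656859442844
```

View pics/s10.png

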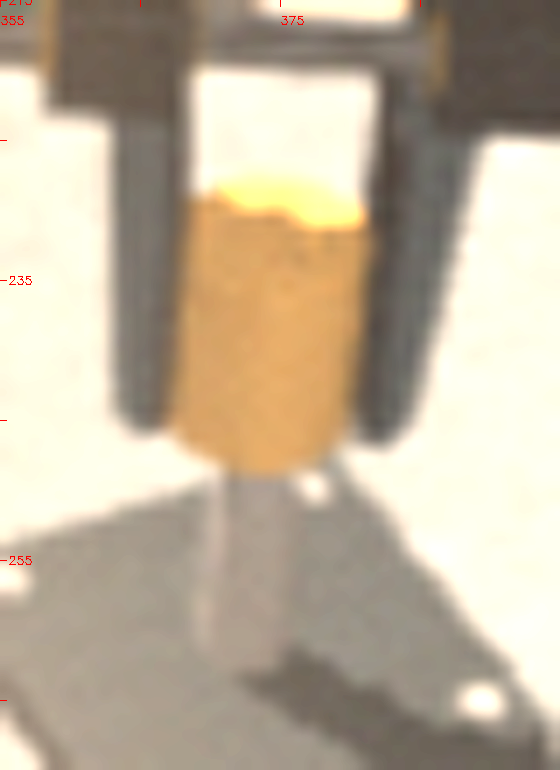

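Ferrule bottom centre is at (373.4,246) against the pin at (373.3,251). Allowing for the axis lean, I'll shift 0.8 mm in +y. Then I'll lower in small force-checked steps.

Call:
servo_tool(
  increments=[
    {"dx": -0.0008,"dy": 0,"dz": 0.004,"rx": 0,"ry": 0,"rz": 0,"fingers": -1},
    {"dx": -0.0008,"dy": 0,"dz": 0.008,"rx": 0,"ry": 0,"rz": 0,"fingers": -1},
    {"dx": -0.0008,"dy": 0,"dz": 0.011,"rx": 0,"ry": 0,"rz": 0,"fingers": -1},
    {"dx": -0.0008,"dy": 0,"dz": 0.011,"rx": 0,"ry": 0,"rz": 0,"fingers": -1},
    {"dx": -0.0008,"dy": 0,"dz": 0.011,"rx": 0,"ry": 0,"rz": 0,"fingers": -1},
  ],
  squeeze=20,
)

```text
time: 13.77
eef_pos: [571.3, 6.0, 61.6]
ee_rot: [3.141, -0.0, -1.571]
ft_force: [0.8, -0.4, -2.2]
width: 0.334
```

Call:
servo_tool(
  increments=[
    {"dx": 0,"dy": 0,"dz": 0.0005,"rx": 0,"ry": 0,"rz": 0,"fingers": -1},
    {"dx": 0,"dy": 0,"dz": 0.001,"rx": 0,"ry": 0,"rz": 0,"fingers": -1},
    {"dx": 0,"dy": 0,"dz": 0.0015,"rx": 0,"ry": 0,"rz": 0,"fingers": -1},
    {"dx": 0,"dy": 0,"dz": 0.0015,"rx": 0,"ry": 0,"rz": 0,"fingers": -1},
  ],
  squeeze=20,
)

```text
time: 14.1
eef_pos: [571.5, 6.0, 60.4]
ee_rot: [-3.142, -0.0, -1.571]
ft_force: [-0.7, 0.5, -2.6]
width: 0.335
```

Call:
servo_tool(
  increments=[
    {"dx": 0,"dy": 0,"dz": 0.0005,"rx": 0,"ry": 0,"rz": 0,"fingers": -1},
    {"dx": 0,"dy": 0,"dz": 0.001,"rx": 0,"ry": 0,"rz": 0,"fingers": -1},
    {"dx": 0,"dy": 0,"dz": 0.001,"rx": 0,"ry": 0,"rz": 0,"fingers": -1},
  ],
  squeeze=20,
)

```text
time: 14.35
eef_pos: [571.4, 6.0, 59.3]
ee_rot: [3.141, -0.0, -1.571]
ft_force: [-1.0, 0.0, -1.4]
width: 0.339
```

Call:
servo_tool(
  increments=[
    {"dx": 0,"dy": 0,"dz": 0.0003,"rx": 0,"ry": 0,"rz": 0,"fingers": -1},
    {"dx": 0,"dy": 0,"dz": 0.0006,"rx": 0,"ry": 0,"rz": 0,"fingers": -1},
    {"dx": 0,"dy": 0,"dz": 0.0006,"rx": 0,"ry": 0,"rz": 0,"fingers": -1},
  ],
  squeeze=20,
)

```text
time: 14.6
eef_pos: [571.6, 6.0, 58.9]
ee_rot: [-3.141, -0.0, -1.571]
ft_force: [0.9, 0.3, -2.0]
width: 0.337
```

Call:
servo_tool(
  increments=[
    {"dx": 0,"dy": 0,"dz": 0.0004,"rx": 0,"ry": 0,"rz": 0,"fingers": -1},
    {"dx": 0,"dy": 0,"dz": 0.0007,"rx": 0,"ry": 0,"rz": 0,"fingers": -1},
    {"dx": 0,"dy": 0,"dz": 0.0007,"rx": 0,"ry": 0,"rz": 0,"fingers": -1},
  ],
  squeeze=20,
)

```text
time: 14.85
eef_pos: [571.8, 6.0, 58.3]
ee_rot: [-3.141, 0.0, -1.571]
ft_force: [0.5, 0.4, -1.7]
width: 0.336
```

Call:
servo_tool(
  increments=[
    {"dx": 0,"dy": 0,"dz": 0.0004,"rx": 0,"ry": 0,"rz": 0,"fingers": -1},
    {"dx": 0,"dy": 0,"dz": 0.0007,"rx": 0,"ry": 0,"rz": 0,"fingers": -1},
    {"dx": 0,"dy": 0,"dz": 0.0007,"rx": 0,"ry": 0,"rz": 0,"fingers": -1},
  ],
  squeeze=20,
)

```text
time: 15.1
eef_pos: [571.9, 6.1, 57.8]
ee_rot: [-3.141, 0.0, -1.571]
ft_force: [0.5, 1.3, 0.2]
width: 0.335
```

Call:
servo_tool(
  increments=[
    {"dx": 0,"dy": 0,"dz": 0.0004,"rx": 0,"ry": 0,"rz": 0,"fingers": -1},
    {"dx": 0,"dy": 0,"dz": 0.0007,"rx": 0,"ry": 0,"rz": 0,"fingers": -1},
    {"dx": 0,"dy": 0,"dz": 0.0007,"rx": 0,"ry": 0,"rz": 0,"fingers": -1},
  ],
  squeeze=20,
)

```text
time: 15.35
eef_pos: [572.0, 6.1, 57.4]
ee_rot: [-3.14, 0.0, -1.571]
ft_force: [0.6, 2.1, 4.2]
width: 0.338
```

```bash
python3 - <<'E'
from h import *
crop(robot.capture('scene'),335,205,80,80,7,'pics/s11.png',2)
s=robot.read_state();print(s['time'],s['eef_pos'],s['ft_force'],s['wrist_torque'])
E
```

```text
15.4 [571.97112554   6.11675593  57.37278873] [0.43045311 1.79313635 5.17131545] [3.38559708e-01 1.69139219e-02 3.02163123e-04]
```

View pics/s11.png

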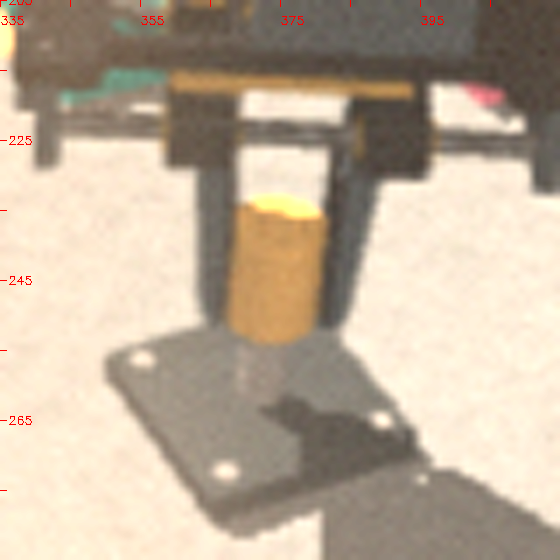

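The ferrule stops with its underside at about 48 mm (z-force rise of 6 to 7 N) and the pin still shows below it at (372,257). It rests on the taper, so it goes to the pan.

Call:
servo_tool(
  increments=[
    {"dx": 0,"dy": 0,"dz": -0.015,"rx": 0,"ry": 0,"rz": 0,"fingers": -1},
    {"dx": 0,"dy": 0,"dz": -0.038,"rx": 0,"ry": 0,"rz": 0,"fingers": -1},
    {"dx": 0,"dy": 0,"dz": -0.038,"rx": 0,"ry": 0,"rz": 0,"fingers": -1},
    {"dx": -0.025,"dy": 0.0016,"dz": -0.038,"rx": 0,"ry": 0,"rz": 0,"fingers": -1},
    {"dx": -0.06,"dy": 0.0038,"dz": -0.038,"rx": 0,"ry": 0,"rz": 0,"fingers": -1},
    {"dx": -0.1,"dy": 0.0063,"dz": -0.038,"rx": 0,"ry": 0,"rz": 0,"fingers": -1},
    {"dx": -0.14,"dy": 0.0088,"dz": -0.038,"rx": 0,"ry": 0,"rz": 0,"fingers": -1},
    {"dx": -0.18,"dy": 0.0113,"dz": -0.038,"rx": 0,"ry": 0,"rz": 0,"fingers": -1},
    {"dx": -0.21,"dy": 0.0133,"dz": -0.038,"rx": 0,"ry": 0,"rz": 0,"fingers": -1},
    {"dx": -0.235,"dy": 0.0148,"dz": -0.038,"rx": 0,"ry": 0,"rz": 0,"fingers": -1},
    {"dx": -0.245,"dy": 0.0155,"dz": -0.038,"rx": 0,"ry": 0,"rz": 0,"fingers": -1},
    {"dx": -0.245,"dy": 0.0155,"dz": -0.038,"rx": 0,"ry": 0,"rz": 0,"fingers": -1},
    {"dx": -0.245,"dy": 0.0155,"dz": -0.038,"rx": 0,"ry": 0,"rz": 0,"fingers": -1},
  ],
  squeeze=20,
)

```text
time: 16.48
eef_pos: [555.4, 250.1, 93.5]
ee_rot: [3.14, -0.002, -1.57]
ft_force: [-0.2, -0.7, -2.3]
width: 0.334
```

```bash
python3 - <<'E'
from h import *
crop(robot.capture('scene'),425,190,110,100,6,'pics/s12.png',1.8)
s=robot.read_state();print(s['time'],s['eef_pos'],s['ft_force'],s['width'])
for X in([556,251,22],[556+66,251,22],[556-66,251,22],[556,251+66,22],[556,251-66,22]): print(proj('scene',X))
E
```

```text
16.5333 [555.58355606 249.48199316  93.82226806] [ 0.5202349  -0.03711997 -1.87509754] 0.33978445710557303
[474.38637032 258.39280807]
[479.90848974 278.28584996]
[469.35771613 240.27743953]
[502.653985   259.91091531]
[446.33397526 256.88625916]
```

View pics/s12.png

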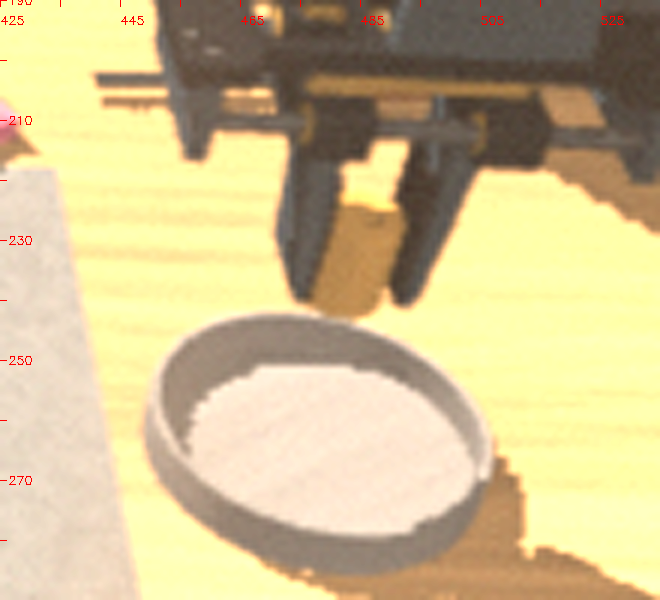

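```bash
python3 - <<'E'
from h import *
for z in (84.4,124.4): print(proj('scene',[555.6,249.5,z]))
t=cv2.imread('pics/top0.png'); crop(t,125,190,80,80,8,'pics/t12.png',2)
E
```

```text
[479.9038589  238.49305546]
[484.13153861 225.00185346]
```

View pics/t12.png

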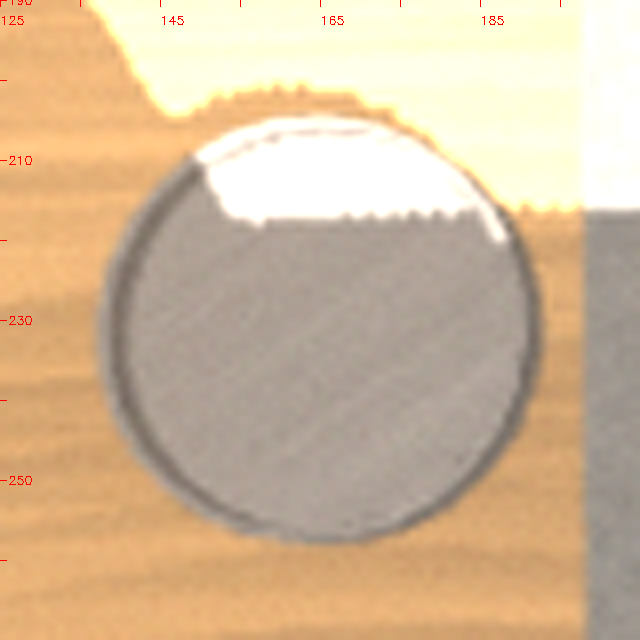

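The pan rim in the top view spans columns 137 to 193 and rows 204 to 258, so its centre is (165,231), about y 253. I'll shift 3 mm in +y while lowering.

Call:
servo_tool(
  increments=[
    {"dx": -0.003,"dy": 0,"dz": 0.02,"rx": 0,"ry": 0,"rz": 0,"fingers": -1},
    {"dx": -0.003,"dy": 0,"dz": 0.05,"rx": 0,"ry": 0,"rz": 0,"fingers": -1},
    {"dx": -0.003,"dy": 0,"dz": 0.07,"rx": 0,"ry": 0,"rz": 0,"fingers": -1},
    {"dx": -0.003,"dy": 0,"dz": 0.077,"rx": 0,"ry": 0,"rz": 0,"fingers": -1},
    {"dx": -0.003,"dy": 0,"dz": 0.0785,"rx": 0,"ry": 0,"rz": 0,"fingers": -1},
    {"dx": -0.003,"dy": 0,"dz": 0.0785,"rx": 0,"ry": 0,"rz": 0,"fingers": -1},
  ],
  squeeze=20,
)

```text
time: 17.03
eef_pos: [556.7, 253.0, 16.5]
ee_rot: [-3.141, -0.0, -1.572]
ft_force: [1.0, -0.8, -1.8]
width: 0.333
```

Call:
servo_tool(
  increments=[
    {"dx": 0,"dy": 0,"dz": 0.0006,"rx": 0,"ry": 0,"rz": 0,"fingers": -1},
    {"dx": 0,"dy": 0,"dz": 0.0012,"rx": 0,"ry": 0,"rz": 0,"fingers": -1},
    {"dx": 0,"dy": 0,"dz": 0.0012,"rx": 0,"ry": 0,"rz": 0,"fingers": -1},
  ],
  squeeze=20,
)

```text
time: 17.28
eef_pos: [556.7, 254.1, 16.0]
ee_rot: [-3.14, 0.001, -1.571]
ft_force: [-0.7, -0.1, -2.2]
width: 0.333
```

Call:
servo_tool(
  increments=[
    {"dx": 0,"dy": 0,"dz": 0.0004,"rx": 0,"ry": 0,"rz": 0,"fingers": -1},
    {"dx": 0,"dy": 0,"dz": 0.0008,"rx": 0,"ry": 0,"rz": 0,"fingers": -1},
    {"dx": 0,"dy": 0,"dz": 0.0008,"rx": 0,"ry": 0,"rz": 0,"fingers": -1},
  ],
  squeeze=20,
)

```text
time: 17.53
eef_pos: [556.1, 254.1, 14.4]
ee_rot: [-3.141, 0.0, -1.571]
ft_force: [0.2, 0.3, -2.2]
width: 0.336
```

Call:
servo_tool(
  increments=[
    {"dx": 0,"dy": 0,"dz": 0.0004,"rx": 0,"ry": 0,"rz": 0,"fingers": -1},
    {"dx": 0,"dy": 0,"dz": 0.0008,"rx": 0,"ry": 0,"rz": 0,"fingers": -1},
    {"dx": 0,"dy": 0,"dz": 0.0008,"rx": 0,"ry": 0,"rz": 0,"fingers": -1},
  ],
  squeeze=20,
)

```text
time: 17.78
eef_pos: [556.1, 254.1, 14.1]
ee_rot: [-3.141, 0.0, -1.571]
ft_force: [-2.6, -0.9, 5.2]
width: 0.339
```

Contact is felt, so I'll release and rise.

Call:
servo_tool(
  increments=[
    {"dx": 0,"dy": 0,"dz": 0,"rx": 0,"ry": 0,"rz": 0,"fingers": 0.05},
    {"dx": 0,"dy": 0,"dz": 0,"rx": 0,"ry": 0,"rz": 0,"fingers": 0.05},
    {"dx": 0,"dy": 0,"dz": 0,"rx": 0,"ry": 0,"rz": 0,"fingers": 0.05},
    {"dx": 0,"dy": 0,"dz": 0,"rx": 0,"ry": 0,"rz": 0,"fingers": 0.05},
    {"dx": 0,"dy": 0,"dz": 0,"rx": 0,"ry": 0,"rz": 0,"fingers": 0.05},
    {"dx": 0,"dy": 0,"dz": -0.01,"rx": 0,"ry": 0,"rz": 0,"fingers": 0.05},
    {"dx": 0,"dy": 0,"dz": -0.03,"rx": 0,"ry": 0,"rz": 0,"fingers": 0.05},
    {"dx": 0,"dy": 0,"dz": -0.06,"rx": 0,"ry": 0,"rz": 0,"fingers": 0.1},
    {"dx": 0,"dy": 0,"dz": -0.095,"rx": 0,"ry": 0,"rz": 0,"fingers": 0.4},
    {"dx": 0,"dy": 0,"dz": -0.13,"rx": 0,"ry": 0,"rz": 0,"fingers": 0.4},
    {"dx": 0,"dy": 0,"dz": -0.16,"rx": 0,"ry": 0,"rz": 0,"fingers": 0.4},
    {"dx": 0,"dy": 0,"dz": -0.16,"rx": 0,"ry": 0,"rz": 0,"fingers": 0.4},
    {"dx": 0,"dy": 0,"dz": -0.16,"rx": 0,"ry": 0,"rz": 0,"fingers": 0.4},
  ],
  squeeze=20,
)

```text
time: 18.87
eef_pos: [557.1, 254.5, 176.4]
ee_rot: [-3.136, 0.002, -1.571]
ft_force: [-1.0, -0.3, -0.4]
width: 0.699
```

```bash
python3 - <<'E'
from h import *
cv2.imwrite('pics/s13.png',robot.capture('scene'))
cv2.imwrite('pics/t13.png',robot.capture('top'))
s=robot.read_state();print(s['time'],s['eef_pos'],s['ft_force'],s['width'])
E
```

```text
18.9667 [555.31944555 253.64843168 172.89812791] [-0.86630444 -0.44267802 -0.83116775] 0.6981626246590972
```

View pics/s13.png

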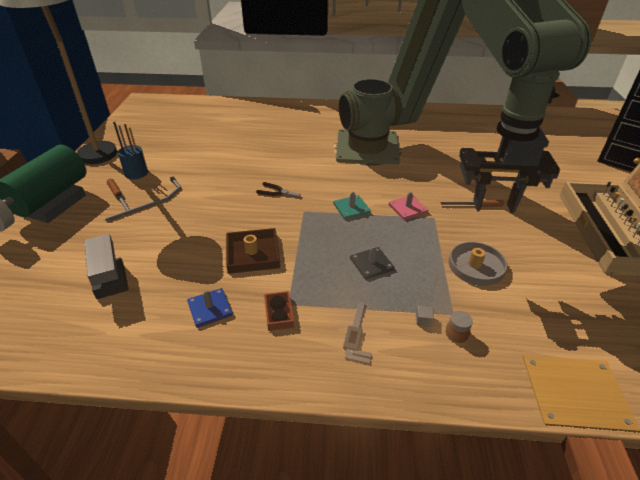

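View pics/t13.png

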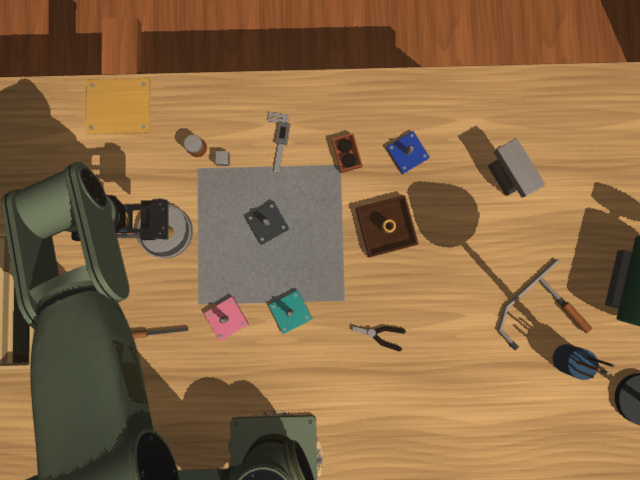

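Both ferrules stand upright, one in the tray at scene (250,243) and one in the pan at (478,258). The gripper is clear and the bystander tools have not moved, so I'm handing in.

```bash
python3 -c "
from plant import robot
print(robot.hand_in())"
```

```text
the job is handed in; nothing more can be done
None
```

I tried both ferrules on the gauge pin, put each away before trying the next, and handed the job in at about 19 s of the 61 s allowed.

- **First ferrule, left one in the top view (y ≈ 59 mm):** it went right down to the gauge base, with light contact at about 12 mm height and a 7 N rise in z-force. It now stands upright in the wooden tray.
- **Second ferrule, y ≈ −99 mm:** it stopped on the tapered tip with its underside at about 48 mm and a similar 6–7 N rise. It now stands upright in the steel pan.

**Last checks:** the final scene picture shows both ferrules upright in the right containers, the gripper empty and well clear, and the other tools where they were. In the final top view the gripper partly hides the one in the pan.

**Disagreements:**
- The two cameras disagreed by 2–3 mm in y, and more near the pan. I settled positions by comparing the held ferrule with its target in the same picture.
- The second ferrule stopped about 0.8 mm lower than the nominal 49 mm. It may have slipped a little in the grip, since it also touched the pan floor about 0.5 mm lower than expected.

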